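Pull a graphics card and show its contacts to the inspection camera

ROBOT

A 6-joint arm with a two-finger parallel gripper is mounted at the origin on the work surface. World frame = base frame: x ahead of the robot, y to its left, z up, the work surface at z = 0. Lengths are in m, angles in rad, forces in N, time in s.
With the tool pointing down it reaches from about 0.375 to 0.975 m from the base axis. Payload 3.8 kg.
Tool frame: the origin (TCP) lies between the finger pads; the fingertips stand 8 mm ahead of it and the grasp point (between the pads) lies 11 mm behind it; z points along the fingers, y is the line along which they close (so a half turn about z gives the same grasp; the last joint's range is limited). The gripper opens to 88 mm and grips with 3 to 60 N. Pads are 18 mm wide; open, the fingers measure 123 mm over their backs; the gripper's body (75 mm by 187 mm) begins 45 mm behind the grasp point.
Start: joints at [1.096, 0.264, 1.604, -0, 1.274, -0.037], TCP at [0.286, 0.611, 0.247] pointing down, gripper open.
Joint ranges: [-2.63, 2.63], [-0.94, 2.18], [0.31, 2.57], [-1.31, 4.45], [0, 2.66], [-2.55, 2.55]. Speed limits (rad/s): [2.57, 2.57, 3.14, 3.14, 3.14, 3.14].

INTERFACE

Orientations are given as [roll, pitch, yaw] about the fixed x, y, z axes, in that order (R = Rz(yaw) Ry(pitch) Rx(roll)).
In Python, from bench import status, vision, job gives the robot as it stands.
- The arm moves only by the tool step_arm, never from a script. Its argument "deltas" is a list of rows, each a list of 7 numbers: the turn, a rotation vector about the tool's x, y, z each as a share of 0.5 rad, from -1 to 1, then the shift along the tool's x, y, z each as a share of 250 mm, from -1 to 1, then the opening, from 0 (shut) to 1 (fully open). In form: [[ax, ay, az, tx, ty, tz, claw], ...]. A call has 1 to 8 rows; each row shifts and turns the commanded pose from where the row before left it, along the tool's axes as they then stand; what a row does not reach is not made up. A row lasts 1/10 s, in which the tool goes at most 50 mm and 8.59 degrees, less where a joint would pass 70% of its speed; a pose out of reach is approached as far as the arm can. A call with a number of a shift or a turn outside -1 to 1 is refused whole. A call with a gripper value outside its range is refused whole. The fingers move at their own pace and stop on an object; "squeeze" is the grip in N (left out, the last holds). Time passes only in rows, so rows that do not move let the fingers close. It gives the time, the measured TCP pose, the force, the opening and the grip force at its end, in the units of the state.
- status.read_state(): the state, without advancing time (a new reading comes with each control period).
- vision.snapshot(name): name is "side" or "top"; returns a dict with "pixels" (480x640x3 uint8, red, green, blue), "fx", "fy", "cx", "cy" (pixels), "T" (4x4, takes a point from camera to world coordinates). Camera axes: x right, y up, looking along -z (the intrinsics and any distortion apply to the point x, -y, -z); pixel columns grow to the right and rows downward; lengths in m; the calibration is good to about 2 mm. A picture is of the moment at which its call begins. There is no depth.
- job.sign_off(): hands the job in; it is judged then, once.
The state is a dict: "clock": time; "joints": joint angles; "qvel": joint speeds; "joint_efforts": joint torques, N m; "eef_pos": TCP position; "eef_rot": TCP orientation; "force": force on the tool from outside, world axes, zero at the start; "moment": the same for the moment, N m; "finger_gap": finger opening in m; "grasp_force": force on a finger pad.
Only numpy, scipy, OpenCV 4.12 (cv2) and the standard library are available. Lean on these libraries where they do the work, as an engineer would, in place of code of your own. Each camera call takes 0.05 s, during which the arm holds its last target. There are 200 camera calls.

TASK

Lay the steel hold-down bar across the two rails of the board cradle, down in their pair of notched saddles, and let go of it, so that the main board cannot lift out of the cradle. Then draw the graphics card straight up out of its slot and hold it up to the inspection camera: upright with the gold contact edge downwards, either face square to the lens, the middle of the contact edge 9 cm straight in front of the lens. Finish while still holding it there, steady in the air and touching nothing but the gripper, with the bar left lying in its saddles, the board down, the camera not knocked and the other things on the bench left where they were.

Things in the scene. Friction and masses are not known exactly. Their poses are not given: they have to be found in the camera images.
- cradle: Aluminium board cradle fixed to the bench: two rails along its y, 30 wide, 270 long, at x = -100 and +100 mm, tops 30 mm above the bench. The main board (180 x 226 mm) lies across them, its top face at 32 mm, its parts at most 70 mm above the bench (card apart). Each rail has a notched saddle near its +y end. Origin on the bench, middle of the cradle, z up.
- bar_seat (a point): Where the bar's origin lies when the bar is seated in both saddles: cradle x 0, y +97 mm, 33 mm above the bench. Axes as the cradle's; the bar lies along x, either way round. Saddles at 104 mm either side in x, 16 mm thick: notch floor 41 mm above the bench, 34 mm wide, cheeks flaring to about 50 mm, tops at 64 mm.
- mainboard (a joint): How far the main board has lifted off the rails (m): 0 lying down, stop at 0.02. It lies loose and guided, moving only straight up and down, held by its weight of about 4.5 N. The card grips harder, so without the bar the board comes up with the card; under the seated bar (1 mm over the board, 8 N more weight) it rises about 1 mm.
- hold_bar: Hold-down bar, 0.85 kg: steel flat 240 (x) x 30 (y) x 14 mm on two rubber feet 8 mm high at x = +-65 mm, so steel from 8 to 22 mm above the origin. On its middle a black grip block 46 (x) x 20 mm (y), from 22 to 58 mm above the origin. Starts on the bench at the cradle's +y side. Origin: middle of the bar, underside of the feet; z up.
- graphics_card: Graphics card, about 0.26 kg, upright in the board's long black slot. Origin: middle of its lower edge, 34.5 mm above the bench in the slot; x along, y to the cooler, z up. Green board y +-1.2, x -94 to 72, z 12 to 72 mm. Black cooler on it x -81 to 69, y to 15.5 (fan round x = 5: to 17.5), z 15 to 71. Grasp across both: 17 mm, middle y = 7. Centre of mass x -12, z 40. Bracket at -x end, top z 76.
- contacts (a point): Middle of the card's gold contact edge (86 mm long in x, z 0 to 12 mm), 4 mm above the card's lower edge; axes as the card's. To be brought to the focus. The edge sits 8.5 mm deep in the slot (11 mm high, end latch already open), whose springs hold it with some 5 to 8 N besides the card's weight against a straight upward pull; once raised 10 mm it is free.
- camera_stand: Inspection camera stand fixed to the bench: grey base plate 110 x 130 x 14 mm, column of 16 mm diameter at x = +40 mm, top 212 mm above the bench. The camera, clamped on the column at some height, looks level along the stand's -x: barrel 34 mm, light ring 42 mm in diameter, lens front at x = -35 mm. Origin on the bench, z up.
- focus (a point): Point on the optical axis 90 mm in front of the lens front, at lens height (130 to 180 mm above the bench), fixed to the camera. Axes as the stand's: x along the optical axis, from this point towards the lens; z up.
- cpu_cooler: Bystander: finned aluminium processor cooler with black fan, 76 x 76 x 52 mm, loose on the bench. Origin at the centre of its underside.
- hard_drive: Bystander: hard disk drive lying flat, 147 x 102 x 26 mm. Origin at the centre of its underside.
- screwdriver: Bystander: screwdriver with black handle lying on the bench, 190 mm long, along its x (blade to +x).
- screw_tin: Bystander: low open steel dish, 84 mm across, 24 mm high. Origin at the centre of its underside.
There are look-alikes about, which are no part of the job. Of the things shaped like the graphics_card, the black one is meant.

How it is judged:
By the outcome, as a careful person would: the job done as asked, in the order asked, and still so for the second after the job is handed in, while the arm keeps its last pose, push and grip.
It also fails if it takes over 58 s, if anything falls off the work surface, if the arm or the gripper's body presses on something with over 40 N, if the wrist force passes 120 N, or if a joint passes its speed limit or range.

## Working session

There is one attempt and no reset: what is moved stays moved. The work goes in short steps, Python scripts to look and compute and a tool call to move; the robot and the scene stay as the last step left them, time stands still between calls to the robot, and variables do not carry over. Pictures are saved under pics/ and viewed, at most 10 in all, crops included, and the job is handed in when it is done.

Besides the shell and the picture viewer there is one more tool, called after "Emit:" in YAML: its name, and indented under it one key for each argument. step_arm: Moves the arm, as the interface text tells. Shift numbers are shares of 250 mm and turn numbers shares of 0.5 rad, none past 1 either way. Its arguments: {"type":"object","properties":{"deltas":{"type":"array","items":{"type":"array","items":{"type":"number"}}},"squeeze":{"type":"number"}},"required":["deltas"]}

```bash
mkdir -p pics; ls; python3 - <<'E'
from bench import status, vision
import cv2,numpy as np,pickle
d={}
for n in("side","top"):
    s=vision.snapshot(n);d[n]=s
    cv2.imwrite(f"pics/{n}0.png",s["pixels"][:,:,::-1])
    print(n,{k:v for k,v in s.items() if k!="pixels"})
pickle.dump(d,open("s0.pkl","wb"))
print(status.read_state())
E
```

```text
pics
side {'fx': 454.53311492369744, 'fy': 454.53311492369744, 'cx': 314.71211113091056, 'cy': 231.3822967402573, 'T': array([[ 0.96987963,  0.18059732, -0.16345676,  0.35474277],
       [-0.24318606,  0.75628227, -0.60736947, -0.73237926],
       [ 0.01393015,  0.62882568,  0.77742152,  1.06391195],
       [ 0.        ,  0.        ,  0.        ,  1.        ]])}
top {'fx': 582.0728764796629, 'fy': 582.0728764796629, 'cx': 315.0461992187239, 'cy': 248.29697040060506, 'T': array([[-0.00978708,  0.99639788, -0.0842347 ,  0.42747919],
       [-0.99994468, -0.00942767,  0.00466354,  0.01699053],
       [ 0.00385261,  0.08427568,  0.99643503,  1.37327731],
       [ 0.        ,  0.        ,  0.        ,  1.        ]])}
{'clock': 0.1, 'joints': array([ 1.09608032e+00,  2.64696340e-01,  1.60524265e+00,  1.13496481e-05,
        1.27371969e+00, -3.68854024e-02]), 'qvel': array([-8.56941324e-05, -1.11597338e-03, -3.26957227e-03,  4.92168546e-04,
        5.88220243e-04, -8.08395013e-05]), 'joint_efforts': array([ 7.26231010e-04, -5.03619647e+01, -3.58071470e+01,  7.30977883e-02,
        2.34306377e-02, -1.85270738e-05]), 'eef_pos': array([0.28588181, 0.6107678 , 0.24549721]), 'eef_rot': array([-3.13952843e+00, -8.70270758e-05,  2.70375862e+00]), 'force': array([ 0.16291419, -0.82546791, -0.74358433]), 'moment': array([-0.06484331,  0.00616638, -0.02990426]), 'grasp_force': 0.0, 'finger_gap': 0.08820604336485381}
```

View pics/top0.png

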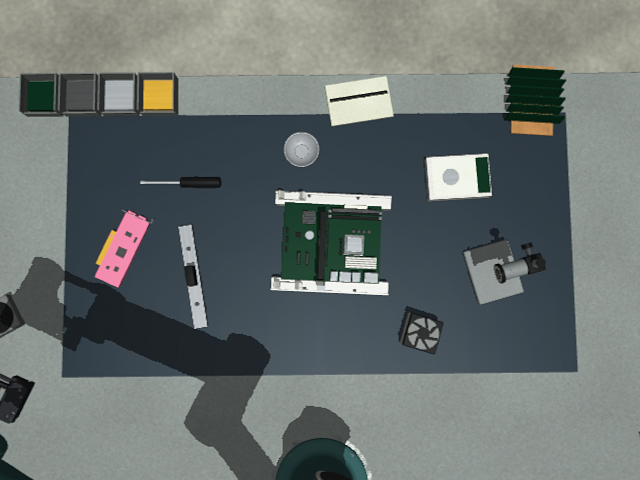

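View pics/side0.png

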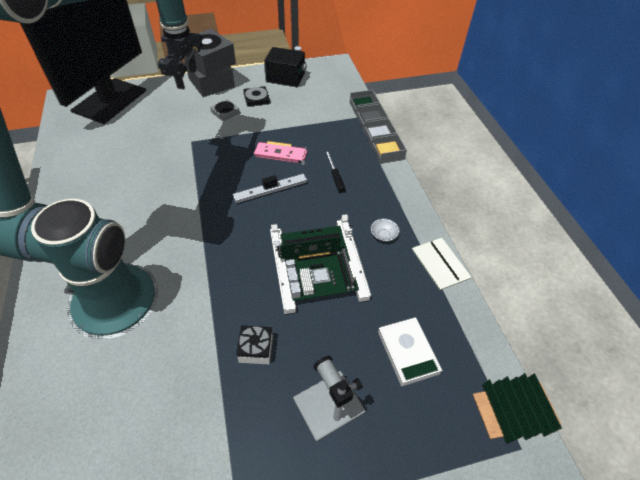

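The top view shows the cradle at (330,243), with the black card standing in its slot at about (321,245). The bar is at (192,275), the inspection camera at (500,270), and the pink look-alike card at (122,248). Candidates for the card are the black one in the slot (321,245), the pink one lying down (122,248) and the green boards in the rack (535,95). The black one in the slot is the one meant. For the bar there is only the steel one at (192,275). I'll check these in close crops.

```bash
python3 - <<'E'
import cv2,pickle,numpy as np
d=pickle.load(open("s0.pkl","rb"))
def crop(n,x,y,w,h,s):
    im=cv2.resize(d[n]["pixels"][y:y+h,x:x+w,::-1],None,fx=s,fy=s,interpolation=cv2.INTER_CUBIC)
    for v in range(0,w,10): cv2.putText(im,str(x+v),(v*s,8),0,.3,(0,255,255));cv2.line(im,(v*s,8),(v*s,14),(0,255,255))
    for v in range(10,h,10): cv2.putText(im,str(y+v),(0,v*s),0,.3,(0,255,255));cv2.line(im,(20,v*s),(26,v*s),(0,255,255))
    return im
cv2.imwrite("pics/c1.png",np.hstack([crop("top",265,180,132,130,3),crop("side",260,200,130,130,3)]))
cv2.imwrite("pics/c2.png",np.vstack([np.hstack([crop("top",160,215,60,120,3)[:, :],crop("side",225,165,90,120,3)[:]]),
 ]) )
a=crop("top",170,220,48,114,5); b=crop("side",228,168,84,40,5)
c=crop("top",455,225,95,85,4); e=crop("side",285,345,90,98,4)
im=np.zeros((600,800,3),np.uint8)
im[:570,:240]=a; im[:200,240:660]=b
cv2.imwrite("pics/c2.png",im)
im=np.zeros((400,760,3),np.uint8); im[:340,:380]=c; im[:392,380:740]=e
cv2.imwrite("pics/c3.png",im)
E
```

```text
(no output)
```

View pics/c1.png

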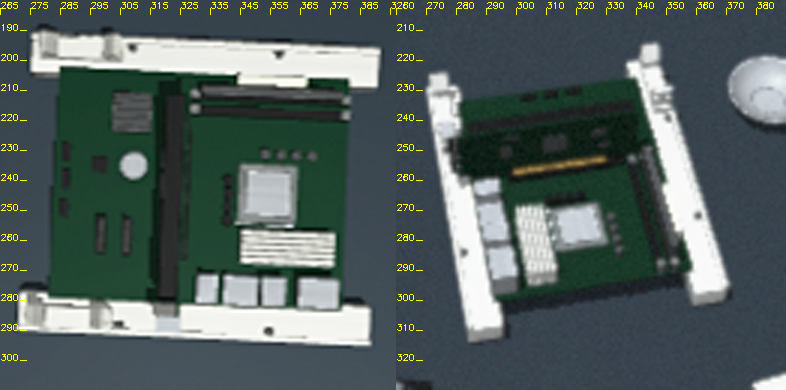

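View pics/c2.png

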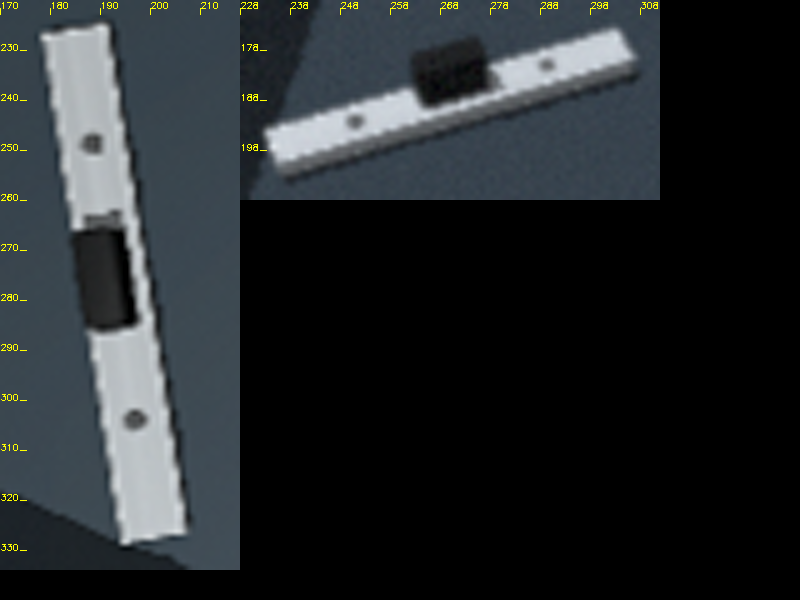

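View pics/c3.png

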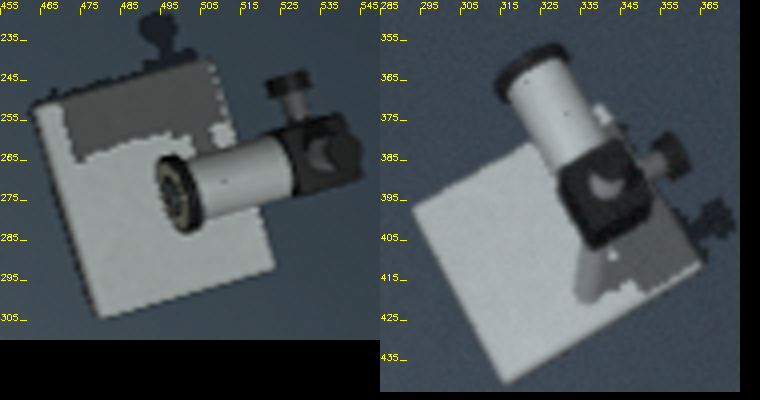

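The close crops settle the choice: the slotted card is black and its gold edge shows at about (300,254) in the side view. Bracket is at the robot side, the cooler faces +y, and the lens front is at about top (499,273) and side (322,362). Next I'll fit poses from these points.

```bash
cat >h.py <<'E'
import cv2,pickle,numpy as np
from scipy.optimize import least_squares
def proj(s,P):
    P=np.atleast_2d(P);q=(P-s["T"][:3,3])@s["T"][:3,:3]
    return np.c_[s["cx"]-s["fx"]*q[:,0]/q[:,2], s["cy"]+s["fy"]*q[:,1]/q[:,2]]
def world(p,L):
    c,s=np.cos(p[2]),np.sin(p[2]);L=np.atleast_2d(np.array(L,float))
    return np.c_[p[0]+c*L[:,0]-s*L[:,1],p[1]+s*L[:,0]+c*L[:,1],L[:,2]]
E
cat >fit.py <<'E'
from h import *
d=pickle.load(open("s0.pkl","rb"))
def px(x0,y0,s,ox=0): return lambda c: (x0+(c[0]-ox+.5)/s-.5, y0+(c[1]+.5)/s-.5)
ct,cs=px(265,180,3),px(260,200,3,396); bt,bs=px(170,220,5),px(228,168,5,240); kt,ks=px(455,225,4),px(285,345,4,380)
def fit(name,obs,p0):
    def f(p): return np.concatenate([proj(d[n],world(p,np.array(L)/1e3))[0]-u for n,u,L in obs])
    r=least_squares(f,p0,loss="soft_l1"); print(name,np.round(r.x,4)); print(np.round(f(r.x).reshape(-1,2),1).tolist()); return r.x
T,S="top","side"
cr=fit("cradle",[(T,ct(c),L) for c,L in [((380,50),(115,-135,30)),((378,87),(85,-135,30)),((371,307),(-85,-135,30)),((370,345),(-115,-135,30)),((19,330),(-115,135,30)),((22,290),(-85,135,30)),((30,72),(85,135,30)),((79.5,44),(104,97,64)),((68,311),(-104,97,64))]]+[(S,cs(c),L) for c,L in [((444,111),(-104,97,62)),((656,77),(104,97,62))]],[.45,0,0])
ba=fit("bar",[(T,bt(c),L) for c,L in [((42,37),(120,15,22)),((110,24),(120,-15,22)),((187,530),(-120,-15,22)),((122,545),(-120,15,22))]]+[(S,bs(c),L) for c,L in [((265,132),(-120,15,22)),((618,27),(120,15,22)),((636,60),(120,-15,22)),((280,165),(-120,-15,22))]],[.4,.3,0])
st=fit("stand",[(T,kt(c),L) for c,L in [((33,105),(-55,65,14)),((208,62),(55,65,14)),((274,268),(55,-65,14)),((100,318),(-55,-65,14))]]+[(S,ks(c),L) for c,L in [((413,208),(-55,-65,14)),((507,383),(55,-65,14)),((703,265),(55,65,14))]],[.4,-.4,-1.4])
def g(p):
    W=world(st,[(-.035,0,p[0])]); return np.r_[proj(d[T],W)[0]-kt((172,194)),proj(d[S],W)[0]-ks((528,69))]
r=least_squares(g,[.15]);print("h",r.x,g(r.x)); h=r.x[0]
ca=fit("card",[(T,ct(c),L) for c,L in [((163,82),(69,15.5,105.5)),((185,82),(69,-1.2,106.5)),((178,300),(-81,-1.2,106.5)),((158,295),(-81,15.5,105.5))]]+[(S,cs(c),L) for c,L in [((513,170),(-43,-1.2,46.5)),((606,155),(43,-1.2,46.5)),((467,137),(-94,-1.2,106.5)),((636,108),(72,-1.2,106.5))]],[.45,0,0])
print("card in cradle",world([0,0,-cr[2]],[[ca[0]-cr[0],ca[1]-cr[1],0]]), "focus",world(st,[(-.125,0,h)]))
pickle.dump((cr,ba,st,ca,h),open("fit.pkl","wb"))
# overlay
def box(p,x0,x1,y0,y1,z0,z1):
    V=world(p,np.array([(x,y,z) for x in(x0,x1) for y in(y0,y1) for z in(z0,z1)])/1e3)
    return [(V[i],V[j]) for i in range(8) for j in range(i) if bin(i^j).count("1")==1]
segs=[(s,(0,255,255)) for s in box(cr,85,115,-135,135,0,30)+box(cr,-115,-85,-135,135,0,30)]
segs+=[(s,(255,0,255)) for s in box(ca,-94,72,-1.2,1.2,46.5,106.5)+box(ca,-81,69,1.2,15.5,49.5,105.5)]
segs+=[(s,(0,255,0)) for s in box(ba,-120,120,-15,15,8,22)+box(ba,-23,23,-10,10,22,58)]
segs+=[(s,(0,128,255)) for s in box(st,-55,55,-65,65,0,14)]
a=np.linspace(0,2*np.pi,25)
for x,rr in((-35,21),(-35,17),(0,17)):
    C=world(st,np.c_[0*a+x/1e3,rr/1e3*np.cos(a),h+rr/1e3*np.sin(a)]); segs+=[((C[i],C[i+1]),(0,0,255)) for i in range(24)]
def ov(n,x,y,w,hh,s):
    im=cv2.resize(d[n]["pixels"][y:y+hh,x:x+w,::-1],None,fx=s,fy=s,interpolation=cv2.INTER_CUBIC)
    for (A,B),c in segs:
        q=(proj(d[n],[A,B])-[x,y]+.5)*s; cv2.line(im,*[tuple(int(v) for v in np.round(k)) for k in q],c,1)
    return im
im=np.zeros((600,800,3),np.uint8)
im[:345,:390]=ov(T,265,190,130,115,3); im[:345,390:]=ov(S,262,205,136,115,3)[:,:410-2+2]
im[345:585,:270]=ov(T,458,230,90,80,3); im[345:600,270:525]=ov(S,290,352,85,85,3); im[345:480,530:797]=ov(S,228,165,89,45,3)
cv2.imwrite("pics/ov.png",im)
E
python3 fit.py
```

```text
cradle [ 0.5543 -0.028  -0.0535]
[[0.1, -0.3], [0.4, 0.0], [0.3, -0.3], [0.2, 0.1], [0.0, -0.1], [-0.3, 0.2], [0.6, -0.0], [0.3, -0.6], [-0.3, 1.9], [-0.7, -4.7], [0.2, -3.5]]
bar [0.4801 0.2948 0.1628]
[[0.5, -0.6], [-0.4, -0.2], [0.3, 0.6], [0.4, -0.2], [-0.0, -0.4], [-0.2, 0.2], [-0.3, -0.4], [-0.2, -0.5]]
stand [ 0.4845 -0.4066 -1.3011]
[[0.2, 0.2], [1.1, -1.9], [1.4, -0.0], [-0.0, 0.5], [-0.7, -1.0], [-0.5, -0.2], [0.6, -0.8]]
h [0.16240584] [ 2.13747013 -0.40011677  1.21811455  1.811496  ]
card [ 0.5504 -0.0113 -0.0374]
[[-0.0, 2.6], [0.3, 2.8], [0.8, -1.6], [-0.2, -0.1], [1.0, -0.8], [0.3, -0.7], [-3.0, -0.1], [1.7, -0.1]]
card in cradle [[-0.00477898  0.01640356  0.        ]] focus [[ 0.4511663  -0.28615653  0.16240584]]Traceback (most recent call last):
  File "fit.py", line 35, in <module>
    im[:345,:390]=ov(T,265,190,130,115,3); im[:345,390:]=ov(S,262,205,136,115,3)[:,:410-2+2]
                                           ~~^^^^^^^^^^^
ValueError: could not broadcast input array from shape (345,408,3) into shape (345,410,3)
```

```bash
sed -i 's/im\[:345,390:\]=/im[:345,390:798]=/; s/\[:,:410-2+2\]//; s/\]\]+\[(S,cs(c),L) for c,L in \[((444.*\]\],\[.45,0,0\])/]],[.45,0,0])/' fit.py; sed -i 's/((208,62),(55,65,14)),//' fit.py; python3 fit.py
```

```text
cradle [ 0.5543 -0.0276 -0.0533]
[[-0.0, -0.3], [0.2, 0.0], [0.2, -0.3], [0.1, 0.1], [-0.1, -0.1], [-0.5, 0.2], [0.5, -0.0], [0.1, -0.6], [-0.4, 1.9]]
bar [0.4801 0.2948 0.1628]
[[0.5, -0.6], [-0.4, -0.2], [0.3, 0.6], [0.4, -0.2], [-0.0, -0.4], [-0.2, 0.2], [-0.3, -0.4], [-0.2, -0.5]]
stand [ 0.4849 -0.4071 -1.3045]
[[0.4, -0.0], [1.6, -0.1], [0.0, 0.3], [-0.4, -1.0], [-0.4, -0.1], [0.8, -0.5]]
h [0.16217657] [ 2.29553267 -0.65271765  1.51604595  1.98838361]
card [ 0.5504 -0.0113 -0.0374]
[[-0.0, 2.6], [0.3, 2.8], [0.8, -1.6], [-0.2, -0.1], [1.0, -0.8], [0.3, -0.7], [-3.0, -0.1], [1.7, -0.1]]
card in cradle [[-0.00474258  0.01605184  0.        ]] focus [[ 0.45198616 -0.28650023  0.16217657]]
```

View pics/ov.png

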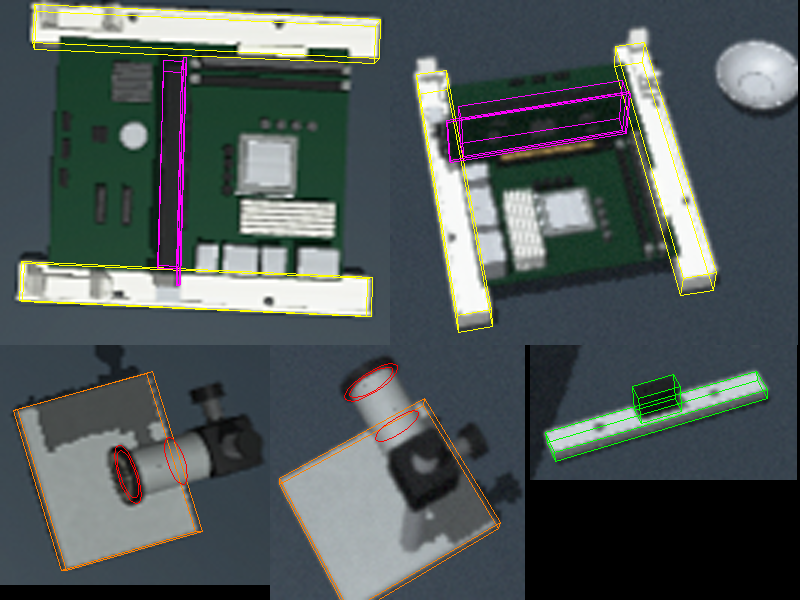

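The overlay matches the rails, bar and base to within about a pixel, and the lens ring is slightly off, to be refined later. Starting with the bar: a tool turn to yaw 0.163 at the current height.

```bash
cat >>h.py <<'E'
from scipy.spatial.transform import Rotation as Ro
def togo(pos,yaw,ref=None):
    from bench import status
    s=status.read_state();R=Ro.from_euler("xyz",s["eef_rot"]);Rt=Ro.from_euler("xyz",[np.pi,0,yaw])
    # shift split: given in present tool axes, and in axes after the turn
    dp=np.array(pos)-s["eef_pos"]
    print("t",s["clock"],"pos",s["eef_pos"].round(4),"rot",s["eef_rot"].round(4),"gap",round(s["finger_gap"],4),"F",s["force"].round(1),"gf",round(s["grasp_force"],1))
    print("turn",((R.inv()*Rt).as_rotvec()/.5).round(3),"shift now-axes",(R.inv().apply(dp)/.25).round(4),"after-turn",(Rt.inv().apply(dp)/.25).round(4))
E
python3 - <<'E'
from h import *
cr,ba,st,ca,h=pickle.load(open("fit.pkl","rb"))
print("seat",world(cr,[0,.097,.033]))
togo([ba[0],ba[1],.035],ba[2])
E
```

```text
seat [[0.55943085 0.06924492 0.033     ]]
t 0.1 pos [0.2859 0.6108 0.2455] rot [-3.1395e+00 -1.0000e-04  2.7038e+00] gap 0.0882 F [ 0.2 -0.8 -0.7] gf 0.0
turn [-2.000e-03  5.000e-03  5.082e+00] shift now-axes [-1.2396 -0.8134  0.8436] after-turn [0.5619 1.373  0.842 ]
```

Emit:
step_arm:
  deltas:
    - [0,0,0.28,0,0,0,1]
    - [0,0,0.28,0,0,0,1]
    - [0,0,0.28,0,0,0,1]
    - [0,0,0.28,0,0,0,1]
    - [0,0,0.28,0,0,0,1]
    - [0,0,0.28,0,0,0,1]
    - [0,0,0.28,0,0,0,1]
    - [0,0,0.28,0,0,0,1]

```text
clock: 0.9
eef_pos: [0.286, 0.611, 0.2459]
eef_rot: [-3.141, 0.001, 1.578]
force: [-0.1, -0.0, 0.1]
finger_gap: 0.0881
grasp_force: 0.0
```

Emit:
step_arm:
  deltas:
    - [0,0,0.28,0,0,0,1]
    - [0,0,0.28,0,0,0,1]
    - [0,0,0.28,0,0,0,1]
    - [0,0,0.28,0,0,0,1]
    - [0,0,0.28,0,0,0,0.7]
    - [0,0,0.28,0,0,0,0.6]
    - [0,0,0.28,0,0,0,0.6]
    - [0,0,0.28,0,0,0,0.6]

```text
clock: 1.7
eef_pos: [0.2859, 0.611, 0.2459]
eef_rot: [3.141, 0.001, 0.458]
force: [0.5, 0.1, -0.4]
finger_gap: 0.0584
grasp_force: 0.0
```

```bash
python3 - <<'E'
from h import *
cr,ba,st,ca,h=pickle.load(open("fit.pkl","rb"))
togo([ba[0],ba[1],.035],ba[2])
E
```

```text
t 1.7 pos [0.2859 0.611  0.2459] rot [3.1408e+00 1.1000e-03 4.5810e-01] gap 0.0584 F [ 0.5  0.1 -0.4] gf 0.0
turn [0.002 0.002 0.591] shift now-axes [0.1383 1.4772 0.8446] after-turn [0.5615 1.3738 0.8437]
```

Emit:
step_arm:
  deltas:
    - [0,0,0.28,0,0,0,0.6]
    - [0,0,0.28,0,0,0,0.6]
    - [0,0,0.03,0,0,0,0.6]

```text
clock: 2.0
eef_pos: [0.286, 0.611, 0.246]
eef_rot: [3.141, 0.001, 0.168]
force: [-1.2, -0.5, 0.0]
finger_gap: 0.0527
grasp_force: 0.0
```

Emit:
step_arm:
  deltas:
    - [0,0,0,0.07,0.17,0,0.6]
    - [0,0,0,0.07,0.17,0,0.6]
    - [0,0,0,0.07,0.17,0,0.6]
    - [0,0,0,0.07,0.17,0,0.6]
    - [0,0,0,0.07,0.17,0,0.6]
    - [0,0,0,0.07,0.17,0,0.6]
    - [0,0,0,0.07,0.17,0,0.6]
    - [0,0,0,0.07,0.17,0,0.6]

```text
clock: 2.8
eef_pos: [0.4818, 0.2979, 0.2466]
eef_rot: [3.142, 0.0, 0.172]
force: [0.2, 0.2, 0.5]
finger_gap: 0.0531
grasp_force: 0.0
```

Emit:
step_arm:
  deltas:
    - [0,0,0,0,0.01,0.15,0.6]
    - [0,0,0,0,0,0.15,0.6]
    - [0,0,0,0,0,0.15,0.6]
    - [0,0,0,0,0,0,0.6]

```text
clock: 3.2
eef_pos: [0.4774, 0.2944, 0.1281]
eef_rot: [3.138, 0.011, 0.171]
force: [-1.2, -1.3, -1.2]
finger_gap: 0.0532
grasp_force: 0.0
```

```bash
python3 - <<'E'
from h import *
cr,ba,st,ca,h=pickle.load(open("fit.pkl","rb"))
togo([ba[0],ba[1],.035],ba[2])
E
```

```text
t 3.2 pos [0.4774 0.2944 0.1281] rot [3.1376 0.0113 0.1707] gap 0.0532 F [-1.2 -1.3 -1.2] gf 0.0
turn [0.008 0.023 0.016] shift now-axes [ 0.015  -0.0011  0.3724] after-turn [1.080e-02 3.000e-04 3.726e-01]
```

Emit:
step_arm:
  deltas:
    - [0,0,0.015,0,0,0.13,0.6]
    - [0,0,0,0,0,0.13,0.6]
    - [0,0,0,0,0,0.07,0.6]
    - [0,0,0,0,0,0.04,0.6]
    - [0,0,0,0,0,0,0.6]
    - [0,0,0,0,0,0,0.6]

```text
clock: 3.8
eef_pos: [0.4828, 0.298, 0.0433]
eef_rot: [-3.141, -0.002, 0.162]
force: [-0.1, -0.6, -0.2]
finger_gap: 0.0527
grasp_force: 0.0
```

```bash
python3 - <<'E'
from h import *
cr,ba,st,ca,h=pickle.load(open("fit.pkl","rb"))
togo([ba[0],ba[1],.035],ba[2])
E
```

```text
t 3.8 pos [0.4828 0.298  0.0433] rot [-3.1408e+00 -2.1000e-03  1.6210e-01] gap 0.0527 F [-0.1 -0.6 -0.2] gf 0.0
turn [-0.001 -0.004 -0.001] shift now-axes [-0.0128  0.0107  0.0331] after-turn [-0.0127  0.0107  0.0331]
```

Emit:
step_arm:
  deltas:
    - [0,0,0,-0.013,0.011,0.03,0.6]
    - [0,0,0,0,0,0,0.6]

```text
clock: 4.0
eef_pos: [0.4786, 0.2937, 0.0344]
eef_rot: [3.141, 0.0, 0.162]
force: [-1.0, 0.3, 0.3]
finger_gap: 0.0528
grasp_force: 0.0
```

Emit:
step_arm:
  deltas:
    - [0,0,0,0,0,0,0]
    - [0,0,0,0,0,0,0]
    - [0,0,0,0,0,0,0]
    - [0,0,0,0,0,0,0]
    - [0,0,0,0,0,0,0]
  squeeze: 45

```text
clock: 4.5
eef_pos: [0.4791, 0.2939, 0.0344]
eef_rot: [3.141, -0.0, 0.161]
force: [-0.3, -0.7, 0.3]
finger_gap: 0.0195
grasp_force: 45.0
```

```bash
python3 - <<'E'
from h import *
cr,ba,st,ca,h=pickle.load(open("fit.pkl","rb"))
togo([ba[0],ba[1],.035],ba[2])
E
```

```text
t 4.5 pos [0.4791 0.2939 0.0344] rot [ 3.1415e+00 -2.0000e-04  1.6150e-01] gap 0.0195 F [-0.3 -0.7  0.3] gf 45.0
turn [ 0.    -0.    -0.003] shift now-axes [ 0.0046 -0.0028 -0.0026] after-turn [ 0.0046 -0.0028 -0.0026]
```

Emit:
step_arm:
  deltas:
    - [0,0,0,0,0,-0.06,0]
    - [0,0,0,0,0,-0.12,0]
    - [0,0,0,0,0,-0.14,0]
    - [0,0,0.2,0,0,-0.14,0]
    - [0,0,0.23,0,0,0,0]
    - [0,0,0,0,0,0,0]

```text
clock: 5.1
eef_pos: [0.4787, 0.2939, 0.1502]
eef_rot: [-3.141, -0.0, -0.054]
force: [0.3, -0.0, -9.0]
finger_gap: 0.0201
grasp_force: 45.0
```

```bash
python3 - <<'E'
from h import *
cr,ba,st,ca,h=pickle.load(open("fit.pkl","rb"))
x=world(cr,[0,.097,.033])[0]
togo([x[0]-.001,x[1],.033+.0344+.065],cr[2])
E
```

```text
t 5.1 pos [0.4787 0.2939 0.1502] rot [-3.1412e+00 -4.0000e-04 -5.4100e-02] gap 0.0201 F [ 0.3 -0.  -9. ] gf 45.0
turn [-0.001 -0.001 -0.001] shift now-axes [0.367  0.8802 0.0709] after-turn [0.3663 0.8804 0.0711]
```

Emit:
step_arm:
  deltas:
    - [0,0,0,0.04,0.1,0,0]
    - [0,0,0,0.06,0.15,0,0]
    - [0,0,0,0.06,0.15,0,0]
    - [0,0,0,0.06,0.15,0,0]
    - [0,0,0,0.06,0.15,0,0]
    - [0,0,0,0.05,0.1,0,0]
    - [0,0,0,0.035,0.08,0,0]
    - [0,0,0,0,0,0,0]

```text
clock: 5.9
eef_pos: [0.5571, 0.0664, 0.147]
eef_rot: [3.14, 0.004, -0.054]
force: [-0.1, 0.4, -8.6]
finger_gap: 0.0197
grasp_force: 45.0
```

Emit:
step_arm:
  deltas:
    - [0,0,0,0,0,0,0]
    - [0,0,0,0,0,0,0]
    - [0,0,0,0,0,0,0]

```text
clock: 6.2
eef_pos: [0.5573, 0.0702, 0.1485]
eef_rot: [3.142, 0.002, -0.052]
force: [0.3, -0.6, -8.3]
finger_gap: 0.0197
grasp_force: 45.0
```

```bash
python3 - <<'E'
from h import *
from bench import vision
cr,ba,st,ca,h=pickle.load(open("fit.pkl","rb"))
x=world(cr,[0,.097,.033])[0]
togo([x[0]-.001,x[1],.033+.0344+.065],cr[2])
d={n:vision.snapshot(n) for n in("top","side")};pickle.dump(d,open("s1.pkl","wb"))
im=np.hstack([cv2.resize(d[n]["pixels"][y:y+120,q:q+100,::-1],None,fx=4,fy=4,interpolation=cv2.INTER_CUBIC) for n,q,y in(("top",258,185),("side",262,185))])
cv2.imwrite("pics/hover.png",im)
E
```

```text
t 6.2 pos [0.5573 0.0702 0.1485] rot [ 3.1416e+00  1.7000e-03 -5.1800e-02] gap 0.0197 F [ 0.3 -0.6 -8.3] gf 45.0
turn [0.    0.003 0.003] shift now-axes [0.0049 0.0037 0.0642] after-turn [0.0048 0.0037 0.0643]
```

View pics/hover.png

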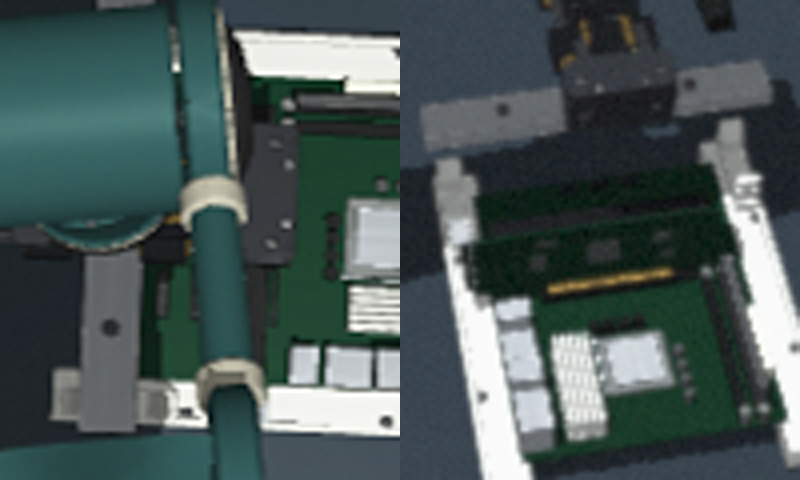

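```bash
python3 - <<'E'
from h import *
cr,ba,st,ca,h=pickle.load(open("fit.pkl","rb"))
d=pickle.load(open("s1.pkl","rb"))["top"]
f=lambda p:((proj(d,p)[0]-[258,185]+.5)*4-.5).round(1)
b=[.5573,.0702,-.0518]
for y in(-.015,0,.015): print("bar",f(world(b,[-.11,y,.1361])))
for y in(-.033,-.025,0,.025,.033): print("sad",y,f(world(cr,[-.104,.097+y,.064])))
g=cv2.cvtColor(d["pixels"],cv2.COLOR_RGB2GRAY)
for r in (276,280,284): print(r,g[r,268:306].tolist())
E
```

```text
bar [137.5 416.1]
bar [109.2 414.9]
bar [ 80.9 413.7]
sad -0.033 [176.  404.9]
sad -0.025 [161.7 404.3]
sad 0 [117.2 402.4]
sad 0.025 [ 72.7 400.4]
sad 0.033 [ 58.5 399.8]
276 [36, 37, 34, 39, 48, 51, 50, 49, 46, 43, 76, 104, 102, 100, 100, 102, 102, 102, 101, 101, 100, 100, 102, 96, 67, 23, 27, 26, 28, 27, 44, 60, 59, 59, 58, 59, 59, 59]
280 [36, 36, 30, 99, 140, 135, 134, 133, 134, 120, 102, 102, 102, 101, 101, 103, 104, 103, 101, 102, 101, 101, 101, 96, 101, 117, 117, 117, 106, 93, 93, 91, 129, 162, 159, 158, 158, 158]
284 [37, 36, 31, 97, 123, 110, 117, 108, 101, 99, 100, 103, 102, 102, 102, 102, 103, 101, 102, 102, 101, 101, 103, 90, 106, 134, 126, 109, 99, 100, 102, 102, 203, 220, 202, 244, 242, 244]
```

```bash
python3 - <<'E'
from h import *
d0=pickle.load(open("s0.pkl","rb"));d1=pickle.load(open("s1.pkl","rb"))
g=cv2.cvtColor(d0["top"]["pixels"],cv2.COLOR_RGB2GRAY)
print(list(range(268,308)))
for r in (194,197,279,282,284,286): print(r,g[r,268:308].tolist())
cr=pickle.load(open("fit.pkl","rb"))[0]
for x in(-.104,.104):
  for y in(-.033,-.025,-.017,.017,.025,.033): print(x,y,proj(d0["top"],world(cr,[(x,.097+y,.064),(x,.097+y,.03)])).round(1).tolist())
a,b=[cv2.resize(d["top"]["pixels"][265:305,262:312,::-1],None,fx=7,fy=7,interpolation=cv2.INTER_CUBIC) for d in(d0,d1)]
c=cv2.resize(d0["top"]["pixels"][182:212,262:312,::-1],None,fx=7,fy=7,interpolation=cv2.INTER_CUBIC)
cv2.imwrite("pics/sad.png",np.vstack([np.hstack([a,b]),np.hstack([c,c])]))
E
```

```text
[268, 269, 270, 271, 272, 273, 274, 275, 276, 277, 278, 279, 280, 281, 282, 283, 284, 285, 286, 287, 288, 289, 290, 291, 292, 293, 294, 295, 296, 297, 298, 299, 300, 301, 302, 303, 304, 305, 306, 307]
194 [64, 63, 64, 65, 65, 64, 59, 100, 212, 223, 166, 192, 178, 170, 172, 161, 204, 239, 237, 236, 237, 237, 237, 237, 236, 237, 236, 236, 237, 238, 234, 200, 153, 153, 177, 210, 213, 220, 225, 188]
197 [64, 65, 64, 64, 65, 64, 58, 114, 213, 230, 191, 158, 135, 150, 160, 165, 212, 242, 239, 238, 238, 238, 239, 238, 238, 238, 238, 239, 240, 241, 221, 154, 153, 152, 173, 206, 199, 184, 224, 234]
279 [75, 73, 65, 183, 250, 224, 124, 130, 131, 128, 122, 210, 237, 174, 157, 151, 143, 140, 137, 137, 137, 137, 122, 105, 110, 112, 94, 66, 65, 51, 48, 59, 74, 80, 64, 64, 65, 66, 66, 60]
282 [75, 75, 59, 180, 236, 206, 189, 190, 173, 175, 175, 153, 173, 216, 211, 208, 198, 189, 175, 155, 146, 139, 142, 146, 147, 145, 140, 139, 139, 139, 149, 162, 155, 132, 202, 245, 243, 242, 242, 242]
284 [76, 74, 48, 191, 231, 176, 193, 192, 175, 176, 176, 145, 199, 246, 243, 242, 242, 243, 243, 243, 243, 243, 243, 243, 244, 246, 229, 164, 153, 153, 179, 209, 233, 216, 200, 244, 242, 241, 241, 240]
286 [75, 73, 55, 200, 244, 202, 187, 184, 170, 170, 169, 161, 213, 244, 240, 240, 241, 241, 241, 241, 242, 241, 242, 242, 242, 245, 228, 158, 151, 150, 182, 211, 228, 225, 213, 241, 228, 223, 240, 243]
-0.104 -0.033 [[301.6, 285.9], [301.9, 286.2]]
-0.104 -0.025 [[298.1, 285.7], [298.4, 286.0]]
-0.104 -0.017 [[294.5, 285.5], [295.0, 285.9]]
-0.104 0.017 [[279.4, 284.9], [280.2, 285.2]]
-0.104 0.025 [[275.8, 284.7], [276.7, 285.1]]
-0.104 0.033 [[272.2, 284.6], [273.3, 284.9]]
0.104 -0.033 [[305.8, 194.4], [306.0, 196.9]]
0.104 -0.025 [[302.3, 194.2], [302.5, 196.8]]
0.104 -0.017 [[298.7, 194.0], [299.1, 196.6]]
0.104 0.017 [[283.8, 193.4], [284.5, 196.0]]
0.104 0.025 [[280.3, 193.2], [281.1, 195.8]]
0.104 0.033 [[276.8, 193.1], [277.7, 195.7]]
```

View pics/sad.png

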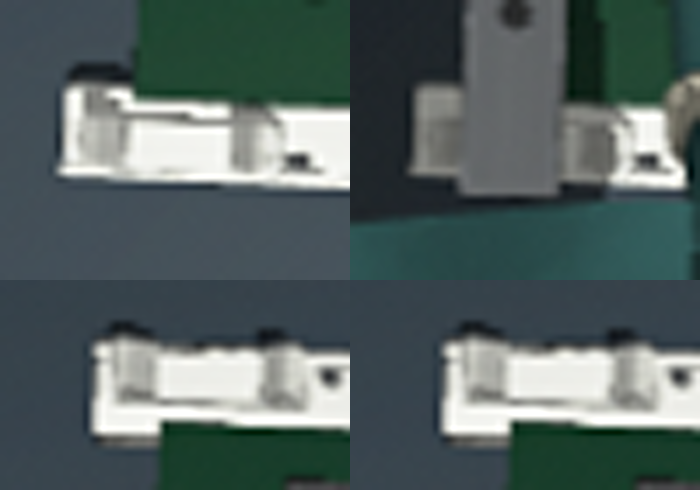

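The saddle crop shows the notch floors spanning columns 279.8–294.5 (lower rail) and 284–298.7 (upper rail). That is within 0.6 mm of the fit. Lowering the bar.

Emit:
step_arm:
  deltas:
    - [0,0,0.003,0.005,0.002,0.06,0]
    - [0,0,0,0,0,0.06,0]
    - [0,0,0,0,0,0.06,0]
    - [0,0,0,0,0,0.04,0]
    - [0,0,0,0,0,0.02,0]
    - [0,0,0,0,0,0,0]
    - [0,0,0,0,0,0,0]

```text
clock: 7.0
eef_pos: [0.5599, 0.0688, 0.0894]
eef_rot: [-3.142, -0.0, -0.055]
force: [0.3, -0.1, -7.6]
finger_gap: 0.0195
grasp_force: 45.0
```

Emit:
step_arm:
  deltas:
    - [0,0,0,0,0,0.02,0]
    - [0,0,0,0,0,0.02,0]
    - [0,0,0,0,0,0.015,0]
    - [0,0,0,0,0,0.015,0]
    - [0,0,0,0,0,0,0]

```text
clock: 7.5
eef_pos: [0.5588, 0.0688, 0.0709]
eef_rot: [3.141, 0.002, -0.055]
force: [-0.3, 0.2, -8.4]
finger_gap: 0.0195
grasp_force: 45.0
```

```bash
python3 - <<'E'
from h import *
cr=pickle.load(open("fit.pkl","rb"))[0]
x=world(cr,[0,.097,.033])[0]
togo([x[0]-.001,x[1]+.0005,.0674],cr[2])
E
```

```text
t 7.5 pos [0.5588 0.0688 0.0709] rot [ 3.1414e+00  1.6000e-03 -5.5300e-02] gap 0.0195 F [-0.3  0.2 -8.4] gf 45.0
turn [ 0.     0.003 -0.004] shift now-axes [-0.0015 -0.0038  0.0138] after-turn [-0.0015 -0.0038  0.0138]
```

Emit:
step_arm:
  deltas:
    - [0,0,-0.003,0,-0.003,0.007,0]
    - [0,0,0,0,0,0.006,0]
    - [0,0,0,0,0,0.004,0]
    - [0,0,0,0,0,0,0]

```text
clock: 7.9
eef_pos: [0.5596, 0.0696, 0.0675]
eef_rot: [-3.142, -0.0, -0.054]
force: [0.4, -0.2, -7.8]
finger_gap: 0.0198
grasp_force: 45.0
```

Emit:
step_arm:
  deltas:
    - [0,0,0,0,0,0.004,0]
    - [0,0,0,0,0,0.004,0]
    - [0,0,0,0,0,0,0]

```text
clock: 8.2
eef_pos: [0.5597, 0.0696, 0.0674]
eef_rot: [3.142, -0.0, -0.054]
force: [-5.9, -1.6, 4.4]
finger_gap: 0.0195
grasp_force: 45.0
```

Contact came at exactly the seated height. Releasing with a small opening and rising.

Emit:
step_arm:
  deltas:
    - [0,0,0,0,0,-0.005,0.1]
    - [0,0,0,0,0,0,0.25]
    - [0,0,0,0,0,0,0.4]
    - [0,0,0,0,0,0,0.4]
    - [0,0,0,0,0,0,0.4]

```text
clock: 8.7
eef_pos: [0.5603, 0.0697, 0.0673]
eef_rot: [-3.141, -0.001, -0.054]
force: [-0.0, -0.6, 0.7]
finger_gap: 0.0352
grasp_force: 0.0
```

Emit:
step_arm:
  deltas:
    - [0,0,0,0,0,-0.05,0.4]
    - [0,0,0,0,0,-0.1,0.4]
    - [0,0,0,0,0,-0.15,0.4]
    - [0,0,0,0,0,-0.15,0.4]
    - [0,0,0,0,0,-0.1,0.4]
    - [0,0,0,0,0,0,0.4]

```text
clock: 9.3
eef_pos: [0.5629, 0.0699, 0.2104]
eef_rot: [-3.14, -0.01, -0.054]
force: [0.9, -0.4, 0.3]
finger_gap: 0.0355
grasp_force: 0.0
```

```bash
sed -i 's/-94 to/-94 to/' h.py; python3 - <<'E'
from h import *
from bench import vision
cr,ba,st,ca,h=pickle.load(open("fit.pkl","rb"))
g=world([ca[0],ca[1],cr[2]],[-.012,.007,0.0785])[0]; print(g)
togo(g,cr[2])
d=vision.snapshot("side");d0=pickle.load(open("s0.pkl","rb"))
im=np.hstack([cv2.resize(d["pixels"][205:285,262:362,::-1],None,fx=4,fy=4,interpolation=cv2.INTER_CUBIC),cv2.resize(d0["top"]["pixels"][195:295,305:345,::-1],None,fx=8,fy=8,interpolation=cv2.INTER_CUBIC)[:320]]) if 0 else None
a=cv2.resize(d["pixels"][205:285,262:362,::-1],None,fx=4,fy=4,interpolation=cv2.INTER_CUBIC)
b=cv2.resize(d0["top"]["pixels"][198:292,300:345,::-1],None,fx=6,fy=6,interpolation=cv2.INTER_CUBIC)
b=np.clip(b.astype(float)*2.5,0,255).astype(np.uint8)
im=np.zeros((564,680,3),np.uint8); im[:320,:400]=a; im[:,410:680]=b
cv2.imwrite("pics/seated.png",im)
E
```

```text
[ 0.53876958 -0.00370546  0.0785    ]
t 9.3 pos [0.5629 0.0699 0.2104] rot [-3.1402 -0.0102 -0.0537] gap 0.0355 F [ 0.9 -0.4  0.3] gf 0.0
turn [-0.003 -0.02  -0.001] shift now-axes [-0.086   0.2998  0.5262] after-turn [-0.0808  0.2991  0.5275]
```

View pics/seated.png

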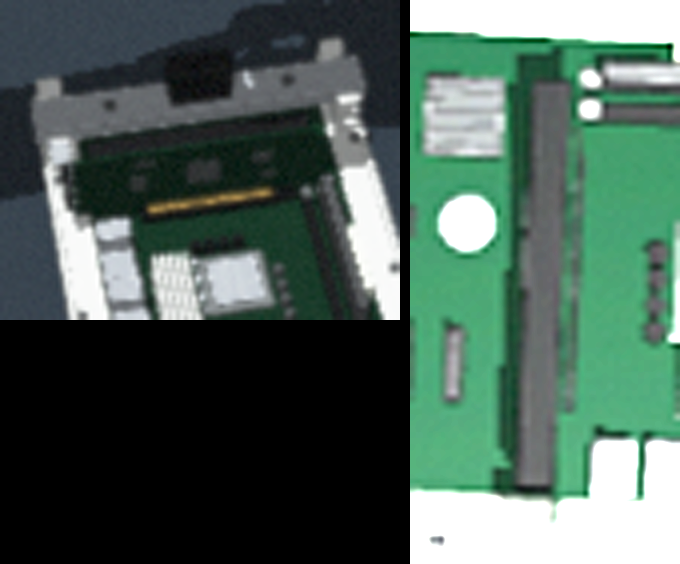

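Side view shows the bar seated in both saddles with its block upright at (312,223). The brightened top crop gives cooler-top edges at columns 320.5–326 (row 211) and 317.5–323.7 (row 279).

```bash
python3 - <<'E'
from h import *
d=pickle.load(open("s0.pkl","rb"))
cr,ba,st,ca,h=pickle.load(open("fit.pkl","rb"))
obs=[((320.3,211.3),(69,15.5,105.5)),((317.4,278.8),(-81,15.5,105.5)),((325.7,211.3),(69,1.2,105.5)),((323.7,278.8),(-81,1.2,105.5))]
def f(p): return np.concatenate([proj(d["top"],world(p,np.array(L)/1e3))[0]-u for u,L in obs])
r=least_squares(f,ca);print(r.x,f(r.x).round(1))
r2=least_squares(lambda p:f([p[0],p[1],cr[2]]),ca[:2]);print(r2.x,f([*r2.x,cr[2]]).round(1))
ca=np.r_[r2.x,cr[2]];pickle.dump((cr,ba,st,ca,h),open("fit.pkl","wb"))
print(proj(d["side"],world(ca,[(-.043,-.0012,.0465),(.043,-.0012,.0465)])))
g=world(ca,[-.012,.007,0.0785])[0]; print(g)
togo(g,cr[2])
E
```

```text
[ 0.5476244  -0.01236597 -0.04660336] [-0.5 -0.5 -0.1  0.3  0.6 -0.3  0.1  0.5]
[ 0.54756598 -0.01240852] [-0.3 -0.5 -0.4  0.2  0.8 -0.2 -0.1  0.5]
[[298.67692447 255.8202359 ]
 [329.15626762 251.27484639]]
[ 0.53595625 -0.0047787   0.0785    ]
t 9.35 pos [0.5614 0.0697 0.2075] rot [-3.1408 -0.006  -0.0537] gap 0.0353 F [-0.3  0.5 -0.3] gf 0.0
turn [-0.002 -0.012 -0.001] shift now-axes [-0.0885  0.3035  0.5152] after-turn [-0.0855  0.303   0.516 ]
```

Emit:
step_arm:
  deltas:
    - [0,0,0,-0.03,0.1,0,0.4]
    - [0,0,0,-0.03,0.1,0,0.4]
    - [0,0,0,-0.025,0.1,0.05,0.4]
    - [0,0,0,0,0,0.08,0.4]
    - [0,0,0,0,0,0.1,0.4]
    - [0,0,0,0,0,0,0.4]
    - [0,0,0,0,0,0,0.4]

```text
clock: 10.05
eef_pos: [0.5329, -0.0041, 0.1452]
eef_rot: [3.142, 0.004, -0.054]
force: [0.7, -0.9, 0.4]
finger_gap: 0.0354
grasp_force: 0.0
```

```bash
python3 - <<'E'
from h import *
cr,ba,st,ca,h=pickle.load(open("fit.pkl","rb"))
togo(world(ca,[-.012,.007,0.0785])[0],cr[2])
E
```

```text
t 10.05 pos [ 0.5329 -0.0041  0.1452] rot [ 3.1416  0.0037 -0.0537] gap 0.0354 F [ 0.7 -0.9  0.4] gf 0.0
turn [ 0.     0.007 -0.001] shift now-axes [0.0134 0.0021 0.2668] after-turn [0.0124 0.0021 0.2669]
```

Emit:
step_arm:
  deltas:
    - [0,0,0,0.005,0.002,0.06,0.4]
    - [0,0,0,0.005,0,0.07,0.4]
    - [0,0,0,0,0,0.07,0.4]
    - [0,0,0,0,0,0.06,0.4]
    - [0,0,0,0,0,0,0.4]
    - [0,0,0,0,0,0,0.4]
    - [0,0,0,0,0,0,0.4]

```text
clock: 10.75
eef_pos: [0.5377, -0.0048, 0.0827]
eef_rot: [3.142, -0.002, -0.054]
force: [-0.7, -0.3, -0.1]
finger_gap: 0.0353
grasp_force: 0.0
```

```bash
python3 - <<'E'
from h import *
cr,ba,st,ca,h=pickle.load(open("fit.pkl","rb"))
togo(world(ca,[-.012,.007,0.0785])[0],cr[2])
E
```

```text
t 10.75 pos [ 0.5377 -0.0048  0.0827] rot [ 3.1416e+00 -1.8000e-03 -5.3600e-02] gap 0.0353 F [-0.7 -0.3 -0.1] gf 0.0
turn [ 0.    -0.004 -0.   ] shift now-axes [-0.0069  0.0003  0.0167] after-turn [-0.0068  0.0003  0.0167]
```

Emit:
step_arm:
  deltas:
    - [0,0,0,-0.005,0,0.015,0.4]
    - [0,0,0,0,0,0,0.4]
    - [0,0,0,0,0,0,0.25]
    - [0,0,0,0,0,0,0.2]
    - [0,0,0,0,0,0,0.1]
    - [0,0,0,0,0,0,0.1]
    - [0,0,0,0,0,0,0.1]
  squeeze: 10

```text
clock: 11.45
eef_pos: [0.5356, -0.005, 0.0782]
eef_rot: [3.141, -0.0, -0.054]
force: [-0.9, -1.7, 1.2]
finger_gap: 0.017
grasp_force: 9.9
```

```bash
python3 - <<'E'
from h import *
cr,ba,st,ca,h=pickle.load(open("fit.pkl","rb"))
togo(world(ca,[-.012,.007,0.0785])[0],cr[2])
E
```

```text
t 11.45 pos [ 0.5356 -0.005   0.0782] rot [ 3.1411e+00 -3.0000e-04 -5.3600e-02] gap 0.017 F [-0.9 -1.7  1.2] gf 9.9
turn [ 0.001 -0.001 -0.001] shift now-axes [ 0.0012 -0.0011 -0.0011] after-turn [ 0.0012 -0.0011 -0.0011]
```

Emit:
step_arm:
  deltas:
    - [0,0,0,0,0,0,0]
    - [0,0,0,0,0,0,0]
    - [0,0,0,0,0,-0.006,0]
    - [0,0,0,0,0,-0.006,0]
    - [0,0,0,0,0,-0.006,0]
    - [0,0,0,0,0,0,0]
  squeeze: 38

```text
clock: 12.05
eef_pos: [0.5347, -0.0046, 0.0816]
eef_rot: [-3.142, 0.002, -0.054]
force: [2.3, -0.8, -8.6]
finger_gap: 0.0168
grasp_force: 37.6
```

Emit:
step_arm:
  deltas:
    - [0,0,0,0,0,-0.006,0]
    - [0,0,0,0,0,-0.006,0]
    - [0,0,0,0,0,-0.01,0]
    - [0,0,0,0,0,-0.01,0]
    - [0,0,0,0,0,-0.01,0]
    - [0,0,0,0,0,0,0]
    - [0,0,0,0,0,0,0]

```text
clock: 12.75
eef_pos: [0.5363, -0.0046, 0.094]
eef_rot: [-3.141, -0.002, -0.054]
force: [-0.8, -0.6, -3.4]
finger_gap: 0.0165
grasp_force: 37.6
```

The card is out: pull peaked around 9 N, now 3.4 N. Raising it, then refining the stand fit from image edges.

Emit:
step_arm:
  deltas:
    - [0,0,0,0,0,-0.06,0]
    - [0,0,0,0,0,-0.1,0]
    - [0,0,0,0,0,-0.1,0]
    - [0,0,0,0,0,-0.1,0]
    - [0,0,0,0,0,-0.06,0]
    - [0,0,0,0,0,0,0]
    - [0,0,0,0,0,0,0]

```text
clock: 13.45
eef_pos: [0.5353, -0.0047, 0.1979]
eef_rot: [-3.142, -0.0, -0.054]
force: [-0.4, -0.1, -2.6]
finger_gap: 0.0163
grasp_force: 37.6
```

```bash
cat >st.py <<'E'
from h import *
from scipy.ndimage import map_coordinates
d=pickle.load(open("s0.pkl","rb"));cr,ba,st,ca,h=pickle.load(open("fit.pkl","rb"))
G={n:cv2.cvtColor(d[n]["pixels"],cv2.COLOR_RGB2GRAY).astype(float) for n in d}
C=[(-55,-65,14),(-55,65,14),(55,65,14),(55,-65,14)]
def edges(p,z):
    out=[]
    for n,ids in(("top",[(0,1,.05,.95),(3,0,.05,.95),(2,3,.4,.95)]),("side",[(0,1,.05,.45),(3,0,.05,.95),(2,3,.05,.95)])):
        for a,b,t0,t1 in ids:
            A,B=np.array(C[a],float),np.array(C[b],float);A[2]=B[2]=z
            t=np.linspace(t0,t1,25)[:,None];L=(A+(B-A)*t)/1e3
            q=proj(d[n],world(p,L));u=(q[-1]-q[0]);u/=np.linalg.norm(u);nv=np.array([-u[1],u[0]])
            s=np.arange(-4,4.01,.25);P=q[:,None]+s[None,:,None]*nv
            I=map_coordinates(G[n],[P[...,1],P[...,0]],order=1)
            out.append((n,L,q,nv,s,I))
    return out
for n,L,q,nv,s,I in edges(st,14):
    print(n,nv.round(2),[int(v) for v in np.median(I,0)[::2]])
E
python3 st.py
python3 - <<'E'
import sys; sys.path.insert(0,".")
from h import *
d=pickle.load(open("s0.pkl","rb"));cr,ba,st,ca,h=pickle.load(open("fit.pkl","rb"))
# free triangulation of ring front centre
u={"top":(455+172.5/4-.5,225+194.5/4-.5),"side":(285+148.5/4-.5,345+69.5/4-.5)}
r=least_squares(lambda X:np.r_[proj(d["top"],X)[0]-u["top"],proj(d["side"],X)[0]-u["side"]],[.47,-.37,.16])
print("lens tri",r.x,r.fun); dx=r.x[:2]-st[:2];c,s=np.cos(st[2]),np.sin(st[2]);print("in stand",c*dx[0]+s*dx[1],-s*dx[0]+c*dx[1])
E
```

```text
top [ 0.96 -0.29] [70, 69, 67, 61, 56, 52, 68, 91, 114, 132, 145, 151, 154, 153, 152, 152, 153]
top [-0.28 -0.96] [68, 68, 68, 68, 67, 66, 65, 71, 91, 120, 142, 150, 154, 153, 153, 154, 154]
top [-0.95  0.3 ] [64, 64, 64, 64, 64, 64, 64, 63, 67, 87, 109, 127, 141, 151, 150, 150, 149]
side [0.48 0.88] [68, 68, 68, 68, 68, 68, 69, 74, 86, 106, 131, 152, 165, 170, 170, 170, 170]
side [ 0.88 -0.47] [70, 70, 70, 70, 73, 82, 100, 126, 146, 159, 168, 170, 171, 171, 172, 172, 172]
side [-0.51 -0.86] [69, 69, 69, 70, 69, 72, 81, 101, 124, 143, 158, 166, 171, 174, 175, 175, 174]
lens tri [ 0.47403937 -0.36845185  0.16213705] [-0.01860801  0.15505737  0.15392857 -0.02033656]
in stand -0.04013348563817974 -0.0002935247020588363
```

The ring front triangulates at stand x = −40 mm and height 162 mm, against a stated lens front of −35. The plate edges agree to about 1 mm, so I'll aim slightly beyond the nominal focus.

```bash
cat >goal.py <<'E'
from h import *
cr,ba,st,ca,h=pickle.load(open("fit.pkl","rb"))
f=world(st,[-.1265,0,h])[0]; yaw=st[2]+np.pi/2
c,s=np.cos(ca[2]),np.sin(ca[2]);dx=np.array([.5356,-.005])-ca[:2];print("tcp in card",c*dx[0]+s*dx[1],-s*dx[0]+c*dx[1])
g=world([f[0],f[1],yaw],[c*dx[0]+s*dx[1],.00715,0])[0]; g[2]=h-.004+.0782-.0345
print("focus",f,"goal",g,yaw); togo(g,yaw)
E
python3 goal.py
```

```text
tcp in card -0.012343941023870543 0.006760025971642566
focus [ 0.45159137 -0.28505312  0.16217657] goal [ 0.4378008  -0.28140406  0.20187657] 0.2663317675784349
t 13.45 pos [ 0.5353 -0.0047  0.1979] rot [-3.1415e+00 -2.0000e-04 -5.3700e-02] gap 0.0163 F [-0.4 -0.1 -2.6] gf 37.6
turn [-0.   -0.   -0.64] shift now-axes [-0.3302  1.1261 -0.0159] after-turn [-0.6677  0.9651 -0.0158]
```

Emit:
step_arm:
  deltas:
    - [0,0,-0.12,0,0,-0.01,0]
    - [0,0,-0.18,0,0,-0.006,0]
    - [0,0,-0.18,0,0,0,0]
    - [0,0,-0.16,0,0,0,0]
    - [0,0,0,0,0,0,0]

```text
clock: 13.95
eef_pos: [0.5342, -0.0046, 0.1998]
eef_rot: [-3.14, 0.004, 0.266]
force: [-0.1, 0.7, -2.9]
finger_gap: 0.0159
grasp_force: 37.6
```

Emit:
step_arm:
  deltas:
    - [0,0,0,-0.04,0.06,0,0]
    - [0,0,0,-0.09,0.13,0,0]
    - [0,0,0,-0.1,0.145,0,0]
    - [0,0,0,-0.1,0.145,0,0]
    - [0,0,0,-0.1,0.145,0,0]
    - [0,0,0,-0.1,0.145,0,0]
    - [0,0,0,-0.07,0.1,0,0]
    - [0,0,0,-0.03,0.05,0,0]

```text
clock: 14.75
eef_pos: [0.4423, -0.27, 0.2007]
eef_rot: [-3.14, 0.002, 0.262]
force: [-0.3, 0.4, -1.8]
finger_gap: 0.0164
grasp_force: 37.6
```

Emit:
step_arm:
  deltas:
    - [0,0,0,-0.025,0.03,0,0]
    - [0,0,0,0,0,0,0]
    - [0,0,0,0,0,0,0]
    - [0,0,0,0,0,0,0]
    - [0,0,0,0,0,0,0]
    - [0,0,0,0,0,0,0]

```text
clock: 15.35
eef_pos: [0.4404, -0.2762, 0.202]
eef_rot: [-3.142, -0.0, 0.268]
force: [-0.3, 0.1, -2.6]
finger_gap: 0.0165
grasp_force: 37.6
```

```bash
python3 goal.py
```

```text
tcp in card -0.012343941023870543 0.006760025971642566
focus [ 0.45159137 -0.28505312  0.16217657] goal [ 0.4378008  -0.28140406  0.20187657] 0.2663317675784349
t 15.35 pos [ 0.4404 -0.2762  0.202 ] rot [-3.1416e+00 -1.0000e-04  2.6750e-01] gap 0.0165 F [-0.3  0.1 -2.6] gf 37.6
turn [-0.    -0.     0.002] shift now-axes [-0.0154  0.0172  0.0006] after-turn [-0.0154  0.0173  0.0006]
```

Emit:
step_arm:
  deltas:
    - [0,0,0.002,-0.015,0.017,0,0]
    - [0,0,0,0,0,0,0]
    - [0,0,0,0,0,0,0]
    - [0,0,0,0,0,0,0]
    - [0,0,0,0,0,0,0]
    - [0,0,0,0,0,0,0]

```text
clock: 15.95
eef_pos: [0.4375, -0.2821, 0.202]
eef_rot: [3.142, -0.0, 0.265]
force: [-0.4, 0.2, -2.7]
finger_gap: 0.0164
grasp_force: 37.6
```

```bash
python3 goal.py; cat > fin.py <<'E'
from h import *
from bench import vision
cr,ba,st,ca,h=pickle.load(open("fit.pkl","rb"))
d={n:vision.snapshot(n) for n in("side","top")};pickle.dump(d,open("s2.pkl","wb"))
f=world(st,[-.1265,0,h])[0];p=[f[0],f[1],st[2]+np.pi/2]
def draw(n,x,y,w,hh,s):
    im=cv2.resize(d[n]["pixels"][y:y+hh,x:x+w,::-1],None,fx=s,fy=s,interpolation=cv2.INTER_CUBIC)
    im=np.clip(im.astype(float)*1.5,0,255).astype(np.uint8)
    z=h-.004
    for L in ([(-.094,-.0012,.012),(.072,-.0012,.012),(.072,-.0012,.072),(-.094,-.0012,.072),(-.094,-.0012,.012)],[(-.043,0,.012),(-.043,0,0),(.043,0,0),(.043,0,.012)]):
        q=proj(d[n],world(p,np.array(L)+[0,0,z]))
        cv2.polylines(im,[np.round((q-[x,y]+.5)*s).astype(int)],False,(0,255,255),1)
    return im
a=draw("side",250,250,130,150,4);b=draw("top",400,200,66,100,4)
im=np.zeros((600,800,3),np.uint8);im[:,:520]=a;im[:400,530:794]=b
# cradle now
c=cv2.resize(d["side"]["pixels"][205:260,262:350,::-1],None,fx=3,fy=3,interpolation=cv2.INTER_CUBIC);im[405:570,530:794]=c
cv2.imwrite("pics/fin.png",im)
E
python3 fin.py
```

```text
tcp in card -0.012343941023870543 0.006760025971642566
focus [ 0.45159137 -0.28505312  0.16217657] goal [ 0.4378008  -0.28140406  0.20187657] 0.2663317675784349
t 15.95 pos [ 0.4375 -0.2821  0.202 ] rot [ 3.1416e+00 -1.0000e-04  2.6520e-01] gap 0.0164 F [-0.4  0.2 -2.7] gf 37.6
turn [ 0.    -0.    -0.002] shift now-axes [ 0.0018 -0.0022  0.0004] after-turn [ 0.0018 -0.0022  0.0004]
```

View pics/fin.png

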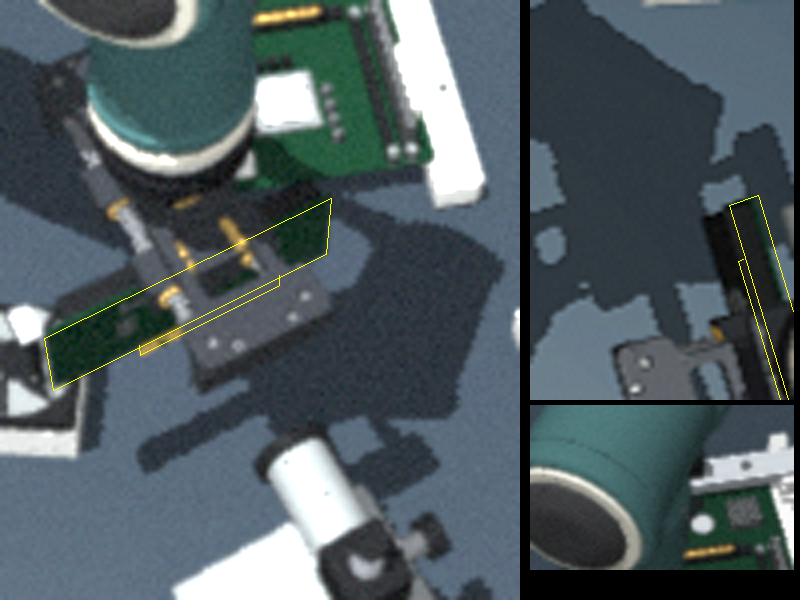

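The final picture shows the card upright and on the predicted outline, with its gold edge at side px (285,337). The bar is still in its saddles and the camera has not moved. Pose error is under 1 mm, so I'm handing in.

```bash
python3 -c "
from bench import job
print(job.sign_off())"
```

```text
the job is handed in; nothing more can be done
None
```

The job is handed in, with no verdict returned: the bar lies released in both saddles, and the black card is out of its slot and held upright, contact edge down, at the measured focus (pose about 1 mm off by the arm's reading; the lens front itself is less certain, as my two estimates differed by 5 mm).

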